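# Put the orange-capped bottle on to stir

## Robot

A 6-joint arm with a two-finger parallel gripper is mounted at the origin on the work surface. World frame = base frame: x ahead of the robot, y to its left, z up, the work surface at z = 0. Lengths are in m, angles in rad, forces in N, time in s.
With the tool pointing down it reaches from about 0.275 to 0.725 m from the base axis. Payload 5.6 kg.
Tool frame: the origin (TCP) lies at the very end of the fingers, on their centre line; the grasp point (between the pads) lies 19 mm behind it; z points along the fingers, y is the direction in which the jaws open and shut (so a half turn about z gives the same grasp; the last joint's range is limited). The gripper opens to 85 mm and grips with 20 to 120 N. Pads are 22 mm wide; open, the fingers measure 114 mm over their backs; the gripper's body (76 mm by 85 mm) begins 54 mm behind the grasp point. The pads swing forward as they close: fully open they stand 13 mm farther back than shut.
Start: joints at [-0.84, 0.255, 0.108, 0, -1.424, -0.285], TCP at [0.237, -0.496, 0.231] pointing down, gripper open.
Joint ranges: [-2.95, 2.95], [-1.21, 1.97], [-1.09, 1.5], [-2.87, 1.71], [-2.94, -0.07], [-3.05, 3.05]. Speed limits (rad/s): [2.57, 2.57, 3.14, 3.14, 3.14, 3.14].

## Interface

Orientations are given as a rotation vector (axis times angle).
In Python, from workcell import state, camera, get_calibration, finish_job gives the robot as it stands.
- The arm moves only by the tool carry_out, never from a script. Its arguments are lists of equal length, an entry for each row: "slide": the shift along the tool's x, y, z in cm, a list of three; "spin": the turn about the tool's z in degrees. A call has 1 to 10 rows; each row shifts and turns the pose as measured when the row begins, along the tool's axes as they then stand; what a row does not reach is not made up. A row lasts 1/8 s, in which the tool goes at most 62.5 mm and 10.7 degrees, less where a joint would pass 70% of its speed; a pose out of reach is approached as far as the arm can. A call with a gripper value outside its range is refused whole. "hand" is the opening, from -1 (shut) to 1 (fully open), set as the call begins (left out, the last holds). The fingers move at their own pace and stop on an object; the grip force is fixed at half the most. Time passes only in rows, so rows that do not move let the fingers close. It gives the time, the measured TCP pose, the force and the opening at its end, in the units of the state.
- state(): the state, without advancing time (a new reading comes with each control period).
- camera(name): name is "scene" or "top" or "wrist"; returns the picture (420x560x3 uint8, red, green, blue); there is no depth.
- get_calibration(name): a dict with "fx", "fy", "cx", "cy" (pixels), "extrinsics" (4x4, takes a point from camera to world coordinates); the wrist camera has in their place "hand_eye" (4x4, takes a point from camera to tool coordinates, whose origin is the TCP and whose axes are the flange's). Camera axes: x right, y down, z forward; pixel columns grow to the right and rows downward; lengths in m; the calibration is good to about 2 mm. The wrist camera is an equidistant fisheye: a pixel r from the principal point sees the ray r / f radians off the axis. A picture is of the moment at which its call begins: read the wrist's pose just before it. get_calibration takes no time and is no camera call.
- finish_job(): hands the job in, once; it reports no verdict.
The state is a dict: "time": time; "q": joint angles; "dq": joint speeds; "joint_efforts": joint torques, N m; "tool_pos": TCP position; "tcp_rot": TCP orientation; "contact_force": force on the tool from outside, world axes, zero at the start; "ft_torque": the same for the moment, N m; "grip_width": opening from 0.0 (shut) to 1.0 (fully open).
Only numpy, scipy, OpenCV 4.12 (cv2) and the standard library are available. Lean on these libraries where they do the work, as an engineer would, in place of code of your own. Each camera call takes 0.05 s, during which the arm holds its last target.

## Task

Set the orange-capped amber bottle down, without dropping it, upright in the middle of the stirrer's round plate. Then switch the stirring on: turn the blue knob on the sloping panel clockwise until it clicks over into its second position, and let go. Leave the red heating knob off, and do not shift or knock over the other two amber bottles.

Things in the scene. Friction and masses are not known exactly. Their poses are not given: they have to be found in the camera images.
- orange_center (a point): Amber (brown) bottle with an ORANGE cap, the one to move; loose, about 0.13 kg. 95 mm high: round body 48 mm in diameter up to 60 mm above its foot, then a shoulder and a cap 30 mm in diameter, 18 mm high. This point is on its axis, half-way up (47.5 mm above its foot); z along the axis, up. It starts upright on the bench.
- white_center (a point): The same kind of amber bottle with a WHITE cap, same sizes, point half-way up (47.5 mm above its foot). Must not be shifted.
- black_center (a point): The same kind of amber bottle with a BLACK cap, same sizes, point half-way up. Must not be shifted.
- stirrer: White stirrer fixed to the bench, 280 mm deep (x), 190 wide (y), 98 high, with the round plate on top. Origin: centre of its underside; x points to its back, z up. Its front 90 mm is a control panel that slopes up at 35 degrees from 35 mm high at the front edge, and carries the two knobs. It stands turned, the panel facing the robot's right. Nothing is above it.
- plate_top (a point): Centre of the top face of the stirrer's round light-grey plate: 135 mm in diameter, level, marked with a thin 64 mm ring, 114 mm above the bench, 45 mm behind the stirrer's centre. x points to the stirrer's back, z up.
- stir_grip (a point): BLUE stirring knob, right-hand one seen from the front: point on its turning axis, 28 mm out from the panel. z: that axis, out of the panel, leaning 35 degrees from vertical to the stirrer's front. Skirt 42 mm in diameter, 7 mm high; on it a bar 40 mm long, 14 wide, 7 to 40 mm out from the panel. x along the bar to its white pointer line, y across it; both turn with the knob.
- heat_grip (a point): The same point of the RED heating knob, the same shape, on the same panel, 100 mm to the left of the blue one (as seen from the front). It is off at the start and must stay so.
- stir (a joint): Blue knob's angle, rad: 0 off (pointer at black dot, 37 degrees left of straight up the panel); grows clockwise, seen facing the panel; stop at 1.3, its second position (green dot, 37 degrees right). Detent half-way (0.65): before it the knob resists with up to 0.14 N m and springs back if let go; beyond it, it snaps on to 1.3 by itself and stays.
- heat (a joint): Angle of the red knob in rad: 0 off; grows clockwise up to 1.3; plain friction of about 0.06 N m, no detent, stays where it is left. Must stay off.
Things that resemble listed ones, but are neither listed nor needed, are in the scene too. What is shaped like the part that bears orange_center but yellow is not meant.

How it is judged:
By the outcome, as a careful person would: the job done as asked, in the order asked, and still so for the second after the job is handed in, with the robot touching nothing.
It also fails if it takes over 54 s, if anything falls off the work surface, if the arm or the gripper's body presses on something with over 40 N, if the wrist force passes 120 N, or if a joint passes its speed limit or range.

## Working session

There is one attempt and no reset: what is moved stays moved. The work goes in short steps, Python scripts to look and compute and a tool call to move; the robot and the scene stay as the last step left them, time stands still between calls to the robot, and variables do not carry over. Pictures are saved under pics/ and viewed, and the job is handed in when it is done.

Besides the shell and the picture viewer there is one more tool, called after "Call:" as a command line: name --pt "numbers of a row" for each row, then --argument value for the rest. carry_out: Moves the arm, as the interface text tells. Its arguments: {"type":"object","properties":{"slide":{"type":"array"},"spin":{"type":"array"},"hand":{"type":"number"}},"required":["slide","spin"]}

```bash
mkdir -p pics; ls; python3 - <<'E'
from workcell import *
import cv2,numpy as np
s=state();print(s)
for n in ("scene","top","wrist"):
    c=get_calibration(n);print(n,c)
    cv2.imwrite(f"pics/{n}0.png",camera(n)[:,:,::-1])
E
```

```text
pics
{'time': 0.0, 'q': array([-8.40409559e-01,  2.55734370e-01,  1.07006070e-01, -4.96471126e-04,
       -1.42388758e+00, -2.84577868e-01]), 'dq': array([ 1.69823323e-03, -8.86314635e-04, -3.81741507e-04,  4.68301219e-04,
       -3.82284016e-05,  2.78989221e-04]), 'joint_efforts': array([ 5.09772344e-04, -3.86630023e+01,  2.37936687e+01,  5.36523253e+00,
       -6.23181710e-03, -4.49222875e-05]), 'tool_pos': array([ 0.23698926, -0.49577377,  0.23039974]), 'tcp_rot': array([ 6.94277455e-01, -3.06344834e+00, -2.87237374e-03]), 'contact_force': array([-0.30265346,  0.08509968, -0.40225348]), 'ft_torque': array([-0.10176269,  0.03254136,  0.01716807]), 'grip_width': 1.0001105609816014}
scene {'fx': 506.96015310759947, 'fy': 506.96015310759947, 'cx': 278.79453378121013, 'cy': 211.0608701183754, 'extrinsics': array([[ 0.77731807,  0.40665859, -0.48000564,  1.10523702],
       [ 0.62905158, -0.49221709,  0.60167803, -0.73151794],
       [ 0.00841056, -0.76964351, -0.63841847,  0.85786507],
       [ 0.        ,  0.        ,  0.        ,  1.        ]])}
top {'fx': 487.2283590866537, 'fy': 487.2283590866537, 'cx': 276.61485892533443, 'cy': 216.07828540335933, 'extrinsics': array([[ 0.01241463, -0.99041462,  0.13756727,  0.41141724],
       [-0.99971539, -0.0094911 ,  0.02188726, -0.0621371 ],
       [-0.0203718 , -0.13779984, -0.99025057,  1.01448489],
       [ 0.        ,  0.        ,  0.        ,  1.        ]])}
wrist {'fx': 325.19226210127806, 'fy': 325.19226210127806, 'cx': 279.01670118669637, 'cy': 207.9135580668701, 'hand_eye': array([[-1.94867947e-04, -9.59180996e-01, -2.82792821e-01,
         7.19138027e-02],
       [ 9.99999559e-01,  7.29338842e-05, -9.36461736e-04,
         7.02883114e-04],
       [ 9.18861479e-04, -2.82792879e-01,  9.59180558e-01,
        -1.42709671e-01],
       [ 0.00000000e+00,  0.00000000e+00,  0.00000000e+00,
         1.00000000e+00]])}
```

View pics/scene0.png

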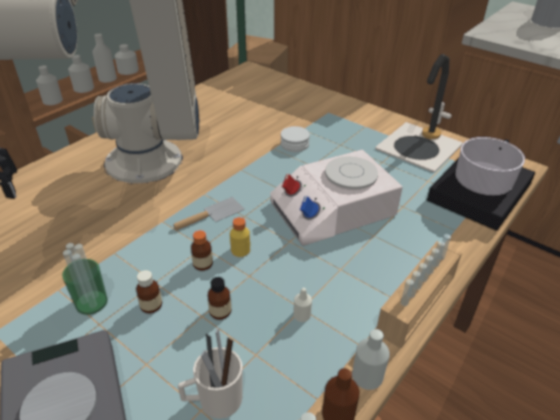

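View pics/top0.png

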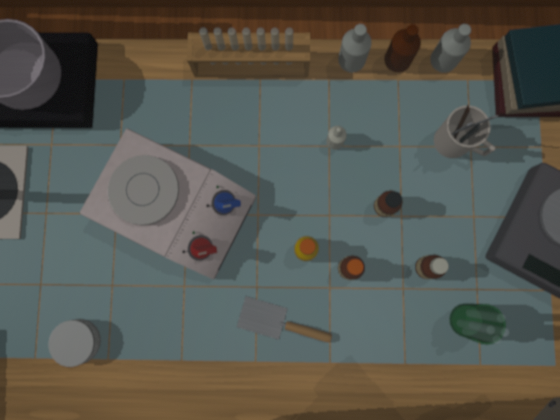

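View pics/wrist0.png

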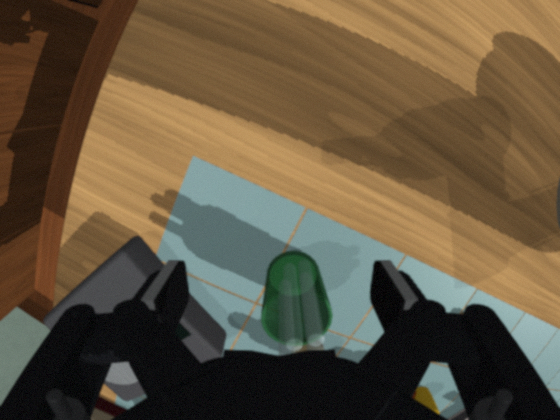

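The scene view shows the orange-capped amber bottle at about (202,250) and the yellow look-alike at (240,238). In the top view these are at (352,267) and (307,248), with black at (390,203), white at (435,267), the blue knob at (224,203), the red knob at (200,248) and the plate at (144,190). Next I measure them.

```bash
cat > h.py <<'E'
import numpy as np,cv2
from workcell import *
def ray(n,u,v):
    c=get_calibration(n);E=c["extrinsics"]
    d=E[:3,:3]@np.array([(u-c["cx"])/c["fx"],(v-c["cy"])/c["fy"],1.]);return E[:3,3],d/np.linalg.norm(d)
def onz(n,u,v,z):
    o,d=ray(n,u,v);return o+d*(z-o[2])/d[2]
def tri(p,q):
    (a,d),(b,e)=ray("top",*p),ray("scene",*q)
    M=np.array([d,-e]).T;t=np.linalg.lstsq(M,b-a,rcond=None)[0]
    x,y=a+t[0]*d,b+t[1]*e;return (x+y)/2,np.linalg.norm(x-y)
def proj(n,P):
    c=get_calibration(n);E=c["extrinsics"];p=E[:3,:3].T@(np.asarray(P)-E[:3,3])
    return c["fx"]*p[0]/p[2]+c["cx"],c["fy"]*p[1]/p[2]+c["cy"]
def blobs(im,lo,hi,box,minA=15):
    h=cv2.cvtColor(im,cv2.COLOR_RGB2HSV);m=cv2.inRange(h,lo,hi)
    mm=np.zeros_like(m);x0,y0,x1,y1=box;mm[y0:y1,x0:x1]=m[y0:y1,x0:x1]
    n,l,s,c=cv2.connectedComponentsWithStats(mm)
    return [(c[i].round(1),s[i]) for i in range(1,n) if s[i][4]>=minA],l
E
python3 - <<'E'
import cv2,numpy as np
a=cv2.imread("pics/top0.png")
cv2.imwrite("pics/topA.png",cv2.resize(a[120:290,70:270],None,fx=4,fy=3.5,interpolation=2)[:600])
cv2.imwrite("pics/topB.png",cv2.resize(a[180:290,285:455],None,fx=4.5,fy=4.5,interpolation=2))
b=cv2.imread("pics/scene0.png")
cv2.imwrite("pics/scA.png",cv2.resize(b[140:240,260:410],None,fx=5,fy=5,interpolation=2))
cv2.imwrite("pics/scB.png",cv2.resize(b[215:325,120:265],None,fx=5,fy=5,interpolation=2))
E
```

```text
(no output)
```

View pics/topA.png

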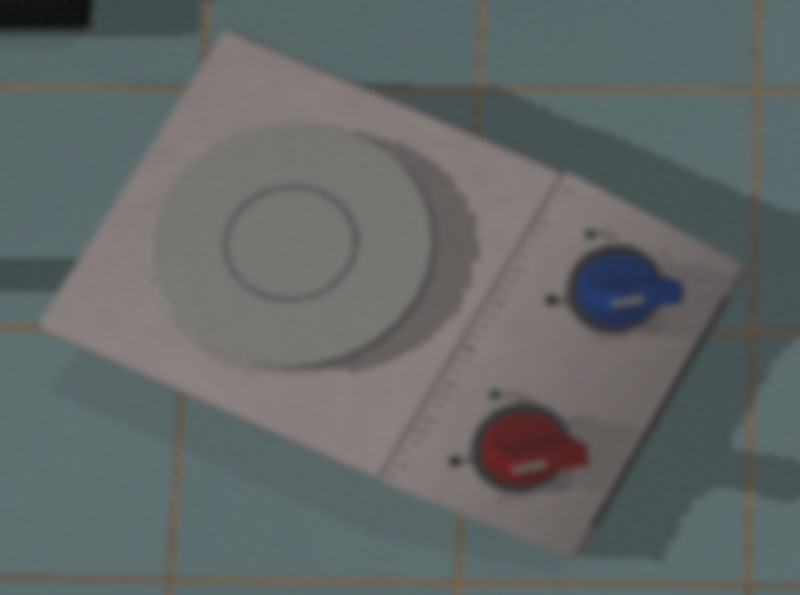

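View pics/topB.png

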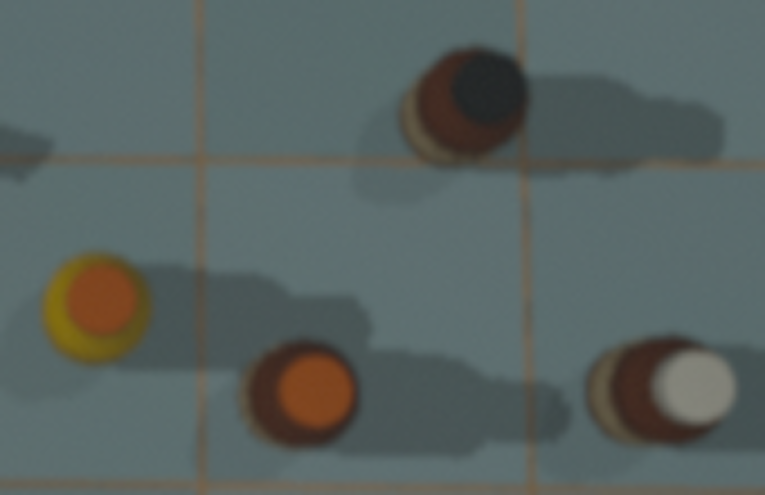

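View pics/scA.png

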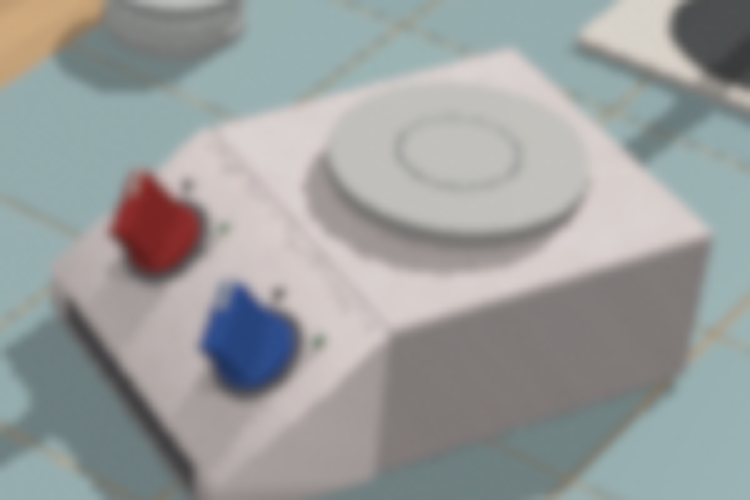

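View pics/scB.png

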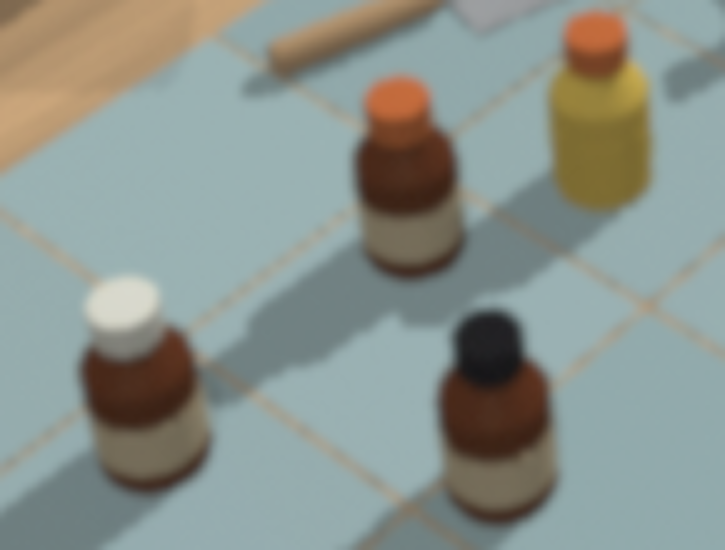

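```bash
python3 - <<'E'
from h import *
P={'orange':((355.4,266.9),(199.8,235.2),.095),'black':((393.9,199.3),(217.8,281.8),.095),'white':((439.9,265.8),(144.6,275.6),.095),'yellow':((307.4,246.4),(239.2,221.7),.095),'plate':((142.75,189.4),(351.8,170.6),.114)}
for k,(a,b,z) in P.items(): print(k,onz("top",*a,z).round(4),onz("scene",*b,z).round(4),*tri(a,b))
t=cv2.imread("pics/top0.png")[:,:,::-1]
b,_=blobs(t,(3,140,100),(14,255,255),(290,230,375,285));print(b)
# dots
dots={'blue_black':((551,300),(278,295)),'blue_green':((591,234),(318,342)),'red_black':((455,461),(187,186)),'red_green':((494,394),(223,229)),
 'blue_tip_top':(None,None)}
for k,(a,b) in dots.items():
    if a: print(k,*tri((70+a[0]/4,120+a[1]/3.5),(260+b[0]/5,140+b[1]/5)))
cor={'backL':((228,30),(512,48)),'topridgeR':((563,172),(390,330)),'topridgeL':((380,475),(215,128)),'backR':((40,322),None)}
for k,(a,b) in cor.items():
    a=(70+a[0]/4,120+a[1]/3.5); print(k,onz("top",*a,.098).round(4))
E
```

```text
orange [ 0.4445 -0.1905  0.095 ] [ 0.4491 -0.1899  0.095 ] [ 0.44581717 -0.18952646  0.09278457] 0.0036162029209373617
black [ 0.5736 -0.2649  0.095 ] [ 0.5774 -0.2644  0.095 ] [ 0.57494179 -0.26425707  0.09307783] 0.0030106924959013453
white [ 0.4484 -0.3478  0.095 ] [ 0.4504 -0.3468  0.095 ] [ 0.44908325 -0.34714553  0.09442273] 0.0020671748490253615
yellow [ 0.4819 -0.1006  0.095 ] [ 0.4856 -0.1002  0.095 ] [ 0.48309851 -0.09968952  0.09308037] 0.002864076930955949
plate [0.585  0.2116 0.114 ] [0.5878 0.2136 0.114 ] [0.58640967 0.21309374 0.11307344] 0.003163455632247337
[(array([307.3, 246.2]), array([300, 239,  15,  15, 170], dtype=int32)), (array([354.7, 266.5]), array([347, 259,  16,  16, 193], dtype=int32))]
blue_black [0.56117829 0.09375672 0.08097277] 0.002694154171388135
blue_green [0.59841674 0.07509228 0.08218585] 0.0025480458051557095
red_black [0.47123238 0.13714019 0.08172071] 0.0029661934138545927
red_green [0.50819098 0.11948183 0.08161809] 0.0024032099024304853
backL [0.7092 0.2537 0.098 ]
topridgeR [0.629  0.0864 0.098 ]
topridgeL [0.4612 0.1678 0.098 ]
backR [0.543  0.3353 0.098 ]
```

```bash
cat >> h.py <<'E'
from scipy.spatial.transform import Rotation as Ro
def rep(target=None,yaw=None):
    s=state();R=Ro.from_rotvec(s["tcp_rot"]).as_matrix();p=s["tool_pos"]
    y=np.degrees(np.arctan2(R[1,0],R[0,0]))
    print("t",round(s["time"],2),"pos",p.round(4),"toolx yaw",y.round(2),"tilt",np.degrees(np.arccos(-R[2,2])).round(2),"F",s["contact_force"].round(1),"w",round(s["grip_width"],3),"q",s["q"].round(2))
    if target is not None: print(" slide cm (tool now)",(R.T@(np.array(target)-p)*100).round(2))
    if yaw is not None: print(" spin deg (tool z)",round(-((yaw-y+180)%360-180),1))
E
python3 - <<'E'
from h import *
rep((.446,-.1897,.16),-115.8)
rep((.446,-.1897,.16),64.2)
E
```

```text
t 0.15 pos [ 0.237  -0.4959  0.2306] toolx yaw -154.46 tilt 0.08 F [-0.1  0.7  0.5] w 1.003 q [-0.84  0.26  0.11 -0.   -1.42 -0.28]
 slide cm (tool now) [-32.06  18.61   7.09]
 spin deg (tool z) -38.7
t 0.15 pos [ 0.237  -0.4959  0.2306] toolx yaw -154.46 tilt 0.08 F [-0.1  0.7  0.5] w 1.003 q [-0.84  0.26  0.11 -0.   -1.42 -0.28]
 slide cm (tool now) [-32.06  18.61   7.09]
 spin deg (tool z) 141.3
```

Call:
carry_out --pt "-4 2.3 0.4" --pt "-4 2.3 0.4" --pt "-4 2.3 0.4" --pt "-4 2.3 0.4" --pt "-4 2.3 0.4" --pt "-4 2.3 0.4" --pt "-4 2.3 0.4" --pt "-4 2.3 0.4" --spin '[0,0,0,0,0,0,0,0]' --hand 1

```text
time: 1.15
tool_pos: [0.4504, -0.1842, 0.1955]
tcp_rot: [0.684, -3.063, -0.007]
contact_force: [1.0, 0.0, -0.4]
grip_width: 1.002
```

Call:
carry_out --pt "0 0 0" --pt "0 0 0" --pt "0 0 0" --pt "0 0 0" --pt "0 0 0" --spin '[-10,-10,-10,-8.7,0]'

```text
time: 1.78
tool_pos: [0.451, -0.1803, 0.1933]
tcp_rot: [1.693, -2.642, -0.014]
contact_force: [-0.0, -0.3, -0.4]
grip_width: 1.001
```

```bash
python3 - <<'E'
from h import *
rep((.446,-.1897,.13),-115.8)
cv2.imwrite("pics/wrist1.png",camera("wrist")[:,:,::-1])
E
```

```text
t 1.77 pos [ 0.451  -0.1803  0.1933] toolx yaw -114.68 tilt 0.57 F [-0.  -0.3 -0.4] w 1.001 q [-0.06  0.15 -0.12 -0.01 -1.31 -0.37]
 slide cm (tool now) [ 1.07 -0.    6.32]
 spin deg (tool z) 1.1
```

View pics/wrist1.png

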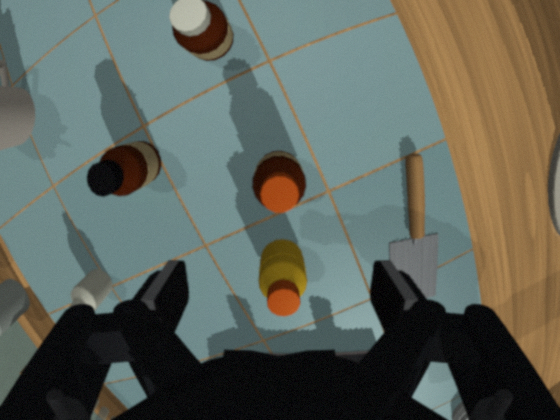

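The wrist view shows the orange cap on the amber bottle at about (280,194), the yellow bottle's cap at (284,300), and black and white to the upper left. I'll cast a wrist ray as a cross-check.

```bash
cat >> h.py <<'E'
def wray(u,v,s=None):
    c=get_calibration("wrist");s=s or state();R=Ro.from_rotvec(s["tcp_rot"]).as_matrix();H=c["hand_eye"]
    a,b=u-c["cx"],v-c["cy"];r=np.hypot(a,b);th=r/c["fx"]
    d=np.array([a/r*np.sin(th),b/r*np.sin(th),np.cos(th)])
    return s["tool_pos"]+R@H[:3,3],R@H[:3,:3]@d
def wonz(u,v,z):
    o,d=wray(u,v);return o+d*(z-o[2])/d[2]
E
python3 - <<'E'
from h import *
im=cv2.imread("pics/wrist1.png")[:,:,::-1]
b,l=blobs(im,(3,170,120),(15,255,255),(240,140,320,320),60);print(b)
for u,v in [(280,194)]+[x[0] for x in b]: print(wonz(u,v,.095).round(4))
E
```

```text
[(array([279.3, 193.8]), array([ 261,  176,   38,   37, 1067], dtype=int32)), (array([283.2, 301.5]), array([268, 289,  31,  26, 655], dtype=int32))]
[ 0.4443 -0.1899  0.095 ]
[ 0.4447 -0.1902  0.095 ]
[ 0.4819 -0.1014  0.095 ]
```

Call:
carry_out --pt "1.1 0.1 0" --pt "0 0 3" --pt "0 0 3" --pt "0 0 1" --pt "0 0 0" --spin '[1.1,0,0,0,0]'

```text
time: 2.45
tool_pos: [0.4442, -0.1922, 0.1228]
tcp_rot: [1.648, -2.671, -0.011]
contact_force: [-0.6, -0.4, 0.4]
grip_width: 0.999
```

```bash
python3 - <<'E'
from h import *
rep((.4452,-.190,.03),-115.8)
E
```

```text
t 2.45 pos [ 0.4442 -0.1922  0.1228] toolx yaw -116.65 tilt 0.43 F [-0.6 -0.4  0.4] w 0.999 q [-0.09  0.19 -0.25 -0.   -1.13 -0.38]
 slide cm (tool now) [-0.23 -0.06  9.28]
 spin deg (tool z) -0.8
```

Call:
carry_out --pt "-0.2 -0.1 1.5" --pt "0 0 2" --pt "0 0 2" --pt "0 0 2" --pt "0 0 1.3" --pt "0 0 0" --spin '[-0.8,0,0,0,0,0]'

```text
time: 3.2
tool_pos: [0.4492, -0.1909, 0.0337]
tcp_rot: [-1.669, 2.658, 0.003]
contact_force: [0.2, 0.7, 0.0]
grip_width: 1.003
```

```bash
python3 - <<'E'
from h import *
rep((.4452,-.190,.03),-115.8)
cv2.imwrite("pics/wrist2.png",camera("wrist")[:,:,::-1])
E
```

```text
t 3.2 pos [ 0.4492 -0.1909  0.0337] toolx yaw -115.75 tilt 0.19 F [0.2 0.7 0. ] w 1.003 q [-0.08  0.29 -0.38 -0.   -0.89 -0.36]
 slide cm (tool now) [0.1  0.4  0.37]
 spin deg (tool z) 0.1
```

View pics/wrist2.png

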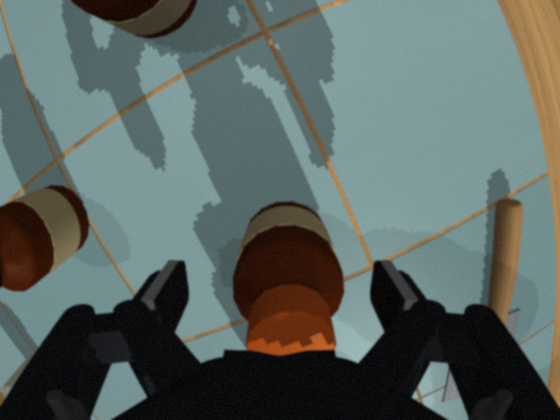

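The bottle stands between the fingers, its axis at about column 290 against a jaw centre of about 281. That matches the 4 mm y correction, so I correct, lower a little and close.

Call:
carry_out --pt "0.1 0.4 0.3" --pt "0 0 0" --spin '[0,0]'

```text
time: 3.5
tool_pos: [0.4464, -0.1902, 0.0324]
tcp_rot: [-1.668, 2.655, -0.001]
contact_force: [1.0, 0.3, -0.2]
grip_width: 1.001
```

Call:
carry_out --pt "0 0 0" --pt "0 0 0" --pt "0 0 0" --pt "0 0 0" --pt "0 0 0" --pt "0 0 0" --pt "0 0 0" --pt "0 0 0" --spin '[0,0,0,0,0,0,0,0]' --hand -1

```text
time: 4.5
tool_pos: [0.4472, -0.1904, 0.0337]
tcp_rot: [-1.668, 2.654, -0.004]
contact_force: [-1.8, 0.5, 1.0]
grip_width: 0.54
```

```bash
python3 - <<'E'
from h import *
rep((.4452,-.190,.2))
E
```

```text
t 4.5 pos [ 0.4472 -0.1904  0.0337] toolx yaw -115.7 tilt 0.44 F [-1.8  0.5  1. ] w 0.54 q [-0.08  0.29 -0.39 -0.   -0.88 -0.37]
 slide cm (tool now) [ -0.03   0.1  -16.63]
```

Call:
carry_out --pt "0 0 -1" --pt "0 0 -2" --pt "0 0 -3" --pt "0 0 -3" --pt "0 0 -4" --pt "0 0 -4" --pt "0 0 -3" --pt "0 0 -2" --pt "0 0 0" --spin '[0,0,0,0,0,0,0,0,0]'

```text
time: 5.62
tool_pos: [0.4435, -0.1904, 0.2632]
tcp_rot: [-1.667, 2.655, -0.001]
contact_force: [0.0, 0.5, -2.4]
grip_width: 0.54
```

```bash
python3 - <<'E'
from h import *
rep((.5862,.2127,.25),-115.8)
cv2.imwrite("pics/wrist3.png",camera("wrist")[:,:,::-1])
E
```

```text
t 5.62 pos [ 0.4435 -0.1904  0.2632] toolx yaw -115.75 tilt 0.39 F [ 0.   0.5 -2.4] w 0.54 q [-0.08  0.11  0.01 -0.   -1.47 -0.37]
 slide cm (tool now) [-42.5    4.67   1.53]
 spin deg (tool z) 0.0
```

View pics/wrist3.png

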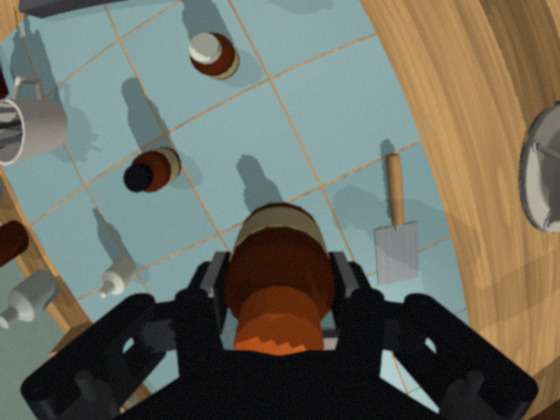

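The bottle is held upright between the pads, centred at about (280,270). Next I carry it to above the plate.

Call:
carry_out --pt "-2 0.2 0" --pt "-4 0.4 0" --pt "-5 0.5 0" --pt "-5 0.5 0" --pt "-5 0.5 0" --pt "-5 0.5 0" --pt "-5 0.5 0" --pt "-4 0.4 0" --pt "-3 0.4 0" --pt "-2 0.2 0" --spin '[0,0,0,0,0,0,0,0,0,0]'

```text
time: 6.92
tool_pos: [0.5768, 0.1987, 0.2459]
tcp_rot: [1.654, -2.647, -0.019]
contact_force: [-0.8, -1.2, -1.7]
grip_width: 0.539
```

```bash
python3 - <<'E'
from h import *
rep((.5862,.2127,.165),-115.8)
E
```

```text
t 6.92 pos [0.5768 0.1987 0.2459] toolx yaw -115.98 tilt 1.33 F [-0.8 -1.2 -1.7] w 0.539 q [ 0.58  0.39  0.34 -0.01 -1.54 -1.03]
 slide cm (tool now) [-1.76 -0.4   8.07]
 spin deg (tool z) -0.2
```

Call:
carry_out --pt "-1.7 -0.3 1" --pt "0 0 2" --pt "0 0 2" --pt "0 0 1" --pt "0 0 0" --pt "0 0 0" --spin '[0,0,0,0,0,0]'

```text
time: 7.68
tool_pos: [0.5862, 0.2122, 0.1794]
tcp_rot: [1.649, -2.644, -0.019]
contact_force: [0.5, 0.3, -0.8]
grip_width: 0.541
```

```bash
python3 - <<'E'
from h import *
rep((.5862,.2127,.1477),-115.8)
for n in("top","scene"):cv2.imwrite(f"pics/{n}4.png",camera(n)[:,:,::-1])
E
```

```text
t 7.67 pos [0.5862 0.2122 0.1794] toolx yaw -116.08 tilt 1.62 F [ 0.5  0.3 -0.8] w 0.541 q [ 0.59  0.44  0.25 -0.01 -1.4  -1.04]
 slide cm (tool now) [-0.09 -0.05  3.17]
 spin deg (tool z) -0.3
```

View pics/scene4.png

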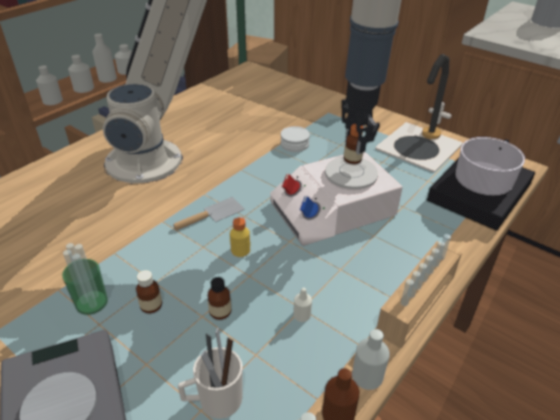

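The scene view shows the bottle over the plate at about (352,150), roughly upright. I lower it gently.

Call:
carry_out --pt "-0.1 0 1" --pt "0 0 1" --pt "0 0 0.4" --pt "0 0 0.2" --pt "0 0 0" --spin '[0,0,0,0,0]'

```text
time: 8.4
tool_pos: [0.5861, 0.2134, 0.1523]
tcp_rot: [1.65, -2.645, -0.02]
contact_force: [0.1, -0.4, -1.5]
grip_width: 0.54
```

```bash
python3 - <<'E'
from h import *
rep((.5862,.2127,.1477),-115.8)
E
```

```text
t 8.4 pos [0.5861 0.2134 0.1523] toolx yaw -116.06 tilt 1.55 F [ 0.1 -0.4 -1.5] w 0.54 q [ 0.59  0.45  0.2  -0.01 -1.34 -1.04]
 slide cm (tool now) [ 0.05 -0.05  0.46]
 spin deg (tool z) -0.3
```

Call:
carry_out --pt "0 0 0.2" --pt "0 0 0.2" --pt "0 0 0" --spin '[0,0,0]'

```text
time: 8.78
tool_pos: [0.5863, 0.2135, 0.1486]
tcp_rot: [1.651, -2.646, -0.019]
contact_force: [-0.6, -0.2, -1.3]
grip_width: 0.539
```

Call:
carry_out --pt "0 0 0.1" --pt "0 0 0" --spin '[0,0]'

```text
time: 9.02
tool_pos: [0.5864, 0.2136, 0.1484]
tcp_rot: [1.652, -2.646, -0.019]
contact_force: [-0.1, 0.8, -1.6]
grip_width: 0.539
```

Call:
carry_out --pt "0 0 0.2" --pt "0 0 0" --spin '[0,0]'

```text
time: 9.28
tool_pos: [0.5866, 0.2137, 0.1485]
tcp_rot: [1.654, -2.648, -0.018]
contact_force: [0.5, 0.2, -1.6]
grip_width: 0.538
```

Call:
carry_out --pt "0 0 0.4" --pt "0 0 0" --spin '[0,0]'

```text
time: 9.52
tool_pos: [0.5869, 0.2139, 0.1486]
tcp_rot: [1.657, -2.65, -0.016]
contact_force: [-0.8, 0.3, -2.6]
grip_width: 0.538
```

Call:
carry_out --pt "0 0 0.4" --spin '[0]'

```text
time: 9.65
tool_pos: [0.5873, 0.214, 0.1479]
tcp_rot: [1.66, -2.652, -0.014]
contact_force: [-12.7, -0.3, 28.9]
grip_width: 0.537
```

```bash
python3 - <<'E'
from h import *
rep((.5862,.2127,.1477),-115.8)
cv2.imwrite("pics/wrist5.png",camera("wrist")[:,:,::-1])
a=camera("scene")[:,:,::-1]
cv2.imwrite("pics/scene5.png",cv2.resize(a[60:220,280:420],None,fx=3.7,fy=3.7,interpolation=2))
E
```

```text
t 9.65 pos [0.5873 0.214  0.1479] toolx yaw -115.91 tilt 0.92 F [-12.7  -0.3  28.9] w 0.537 q [ 0.59  0.45  0.18 -0.01 -1.32 -1.04]
 slide cm (tool now) [0.16 0.04 0.02]
 spin deg (tool z) -0.1
```

View pics/wrist5.png

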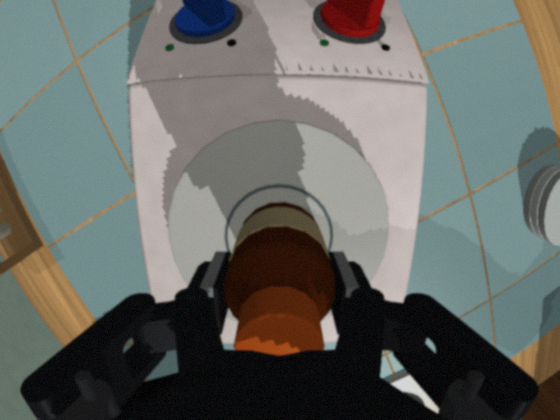

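View pics/scene5.png

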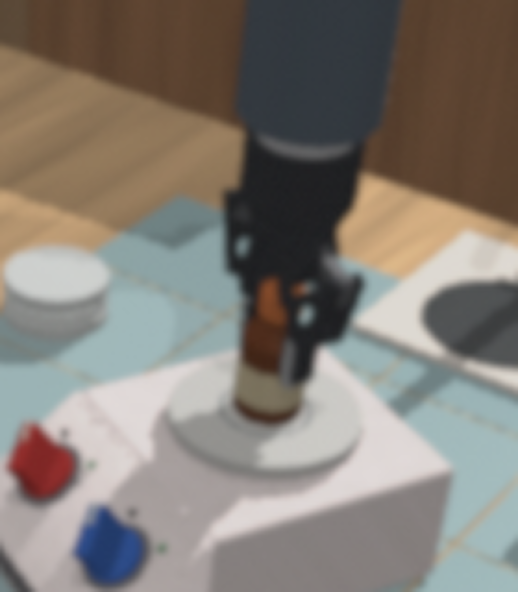

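The 29 N push confirms the bottle is on the plate. The ring is centred at column 279 in the wrist view and the bottle at 281. I relax, then open.

Call:
carry_out --pt "0 0 0" --pt "0 0 0" --spin '[0,0]'

```text
time: 10.0
tool_pos: [0.5873, 0.2141, 0.1481]
tcp_rot: [1.66, -2.653, -0.014]
contact_force: [-1.1, -0.0, 2.2]
grip_width: 0.54
```

Call:
carry_out --pt "0 0 0" --pt "0 0 0" --pt "0 0 0" --pt "0 0 0" --pt "0 0 0" --pt "0 0 0" --spin '[0,0,0,0,0,0]' --hand 1

```text
time: 10.75
tool_pos: [0.5873, 0.2138, 0.146]
tcp_rot: [1.658, -2.651, -0.014]
contact_force: [-0.3, 0.9, 0.1]
grip_width: 0.998
```

```bash
python3 - <<'E'
from h import *
rep((.5862,.2127,.1477),-115.8)
cv2.imwrite("pics/wrist6.png",camera("wrist")[:,:,::-1])
E
```

```text
t 10.75 pos [0.5873 0.2138 0.146 ] toolx yaw -115.93 tilt 0.99 F [-0.3  0.9  0.1] w 0.998 q [ 0.59  0.45  0.18 -0.01 -1.31 -1.04]
 slide cm (tool now) [ 0.15  0.05 -0.17]
 spin deg (tool z) -0.1
```

View pics/wrist6.png

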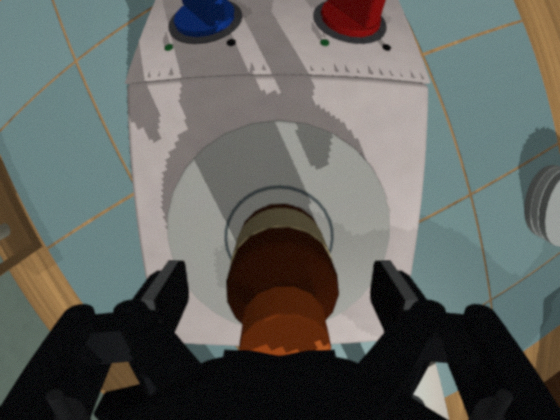

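The bottle stands free between the open fingers. I retract straight up.

Call:
carry_out --pt "0 0 -1.5" --pt "0 0 -3" --pt "0 0 -3" --pt "0 0 -4" --pt "0 0 -3" --pt "0 0 0" --spin '[0,0,0,0,0,0]'

```text
time: 11.55
tool_pos: [0.5902, 0.213, 0.3021]
tcp_rot: [1.661, -2.656, -0.011]
contact_force: [0.7, 0.3, 0.2]
grip_width: 0.995
```

Call:
carry_out --pt "4 0 0" --pt "5 0 0" --pt "4 0 0" --pt "2 0 0" --pt "0 0 0" --spin '[0,0,0,0,0]' --hand -1

```text
time: 12.18
tool_pos: [0.5218, 0.0748, 0.3022]
tcp_rot: [1.662, -2.654, -0.012]
contact_force: [-0.0, 0.5, 0.5]
grip_width: -0.002
```

```bash
python3 - <<'E'
from h import *
rep((.55,.05,.2),-115.8)
cv2.imwrite("pics/wrist7.png",camera("wrist")[:,:,::-1])
a=camera("scene")[:,:,::-1]
cv2.imwrite("pics/scene7.png",cv2.resize(a[60:220,280:420],None,fx=3.7,fy=3.7,interpolation=2))
a=camera("top")[:,:,::-1]
cv2.imwrite("pics/top7.png",cv2.resize(a[120:290,70:270],None,fx=3.5,fy=3.5,interpolation=2))
E
```

```text
t 12.18 pos [0.5218 0.0748 0.3022] toolx yaw -115.88 tilt 0.71 F [-0.   0.5  0.5] w -0.002 q [ 0.43  0.21  0.23 -0.01 -1.6  -0.89]
 slide cm (tool now) [ 0.96 -3.74 10.18]
 spin deg (tool z) -0.1
```

View pics/wrist7.png

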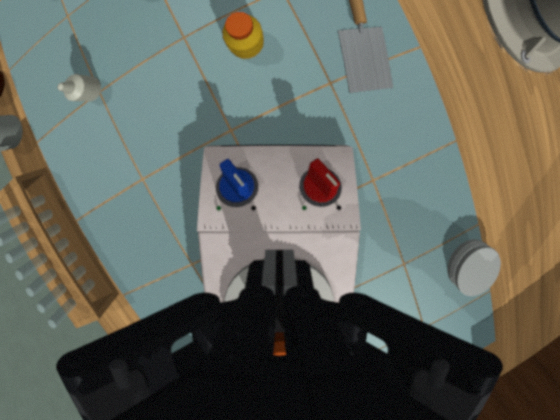

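View pics/scene7.png

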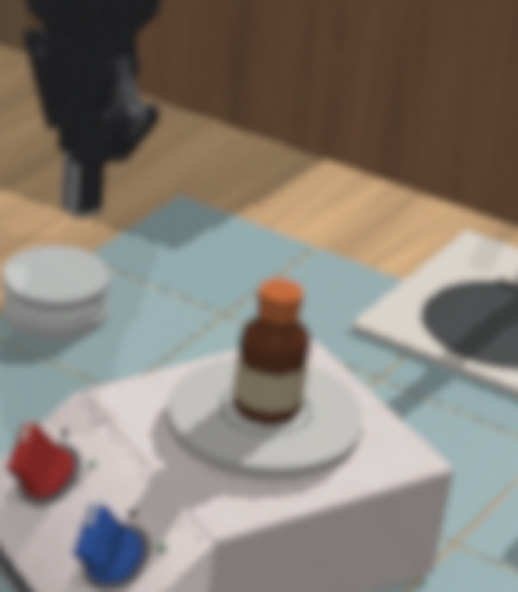

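View pics/top7.png

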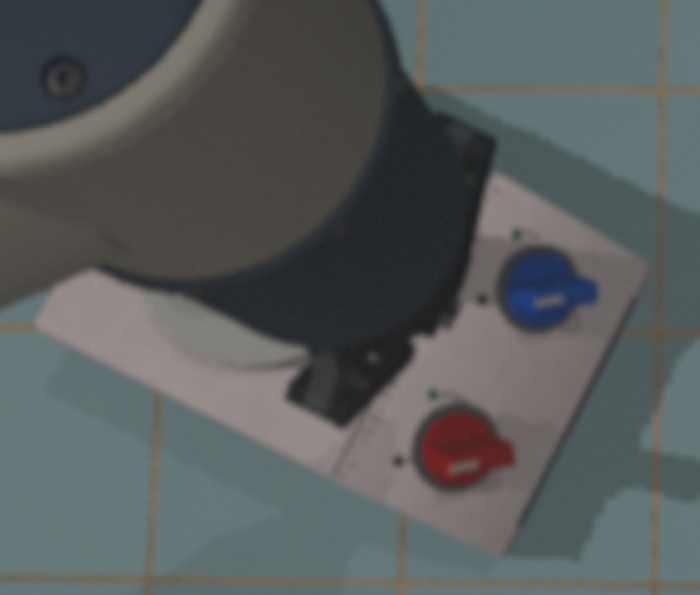

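The scene view shows the bottle upright inside the plate's ring, and the knobs untouched. Next I bring the closed fingers down on the left of the blue bar, between the knobs.

```bash
python3 - <<'E'
from h import *
rep((.5298,.0778,.14),-115.8)
E
```

```text
t 12.32 pos [0.5225 0.0763 0.3014] toolx yaw -115.79 tilt 0.77 F [-0.4  0.8  0.8] w 0.0 q [ 0.44  0.21  0.23 -0.01 -1.6  -0.89]
 slide cm (tool now) [-0.53 -0.8  16.13]
 spin deg (tool z) 0.0
```

Call:
carry_out --pt "-0.5 -0.8 2" --pt "0 0 3" --pt "0 0 4" --pt "0 0 4" --pt "0 0 3" --pt "0 0 0" --spin '[0,0,0,0,0,0]'

```text
time: 13.08
tool_pos: [0.5324, 0.0835, 0.1338]
tcp_rot: [1.67, -2.645, -0.014]
contact_force: [-0.1, 0.0, 0.8]
grip_width: 0.002
```

```bash
python3 - <<'E'
from h import *
rep((.5298,.0778,.089),-115.8)
cv2.imwrite("pics/wrist8.png",camera("wrist")[:,:,::-1])
a=camera("scene")[:,:,::-1]
cv2.imwrite("pics/scene8.png",cv2.resize(a[60:240,260:420],None,fx=3.3,fy=3.3,interpolation=2))
E
```

```text
t 13.07 pos [0.5324 0.0835 0.1338] toolx yaw -115.45 tilt 0.94 F [-0.1  0.   0.8] w 0.002 q [ 0.44  0.29 -0.09 -0.01 -1.2  -0.88]
 slide cm (tool now) [ 0.59 -0.08  4.48]
 spin deg (tool z) 0.4
```

View pics/wrist8.png

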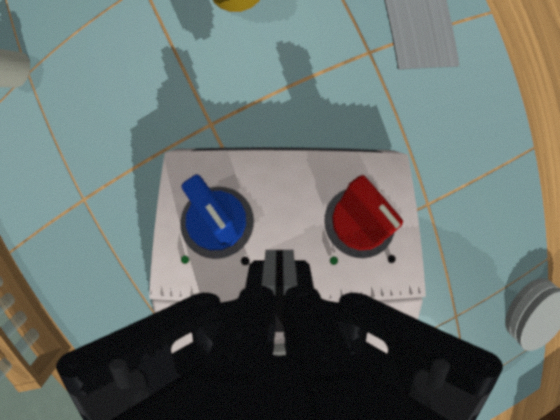

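View pics/scene8.png

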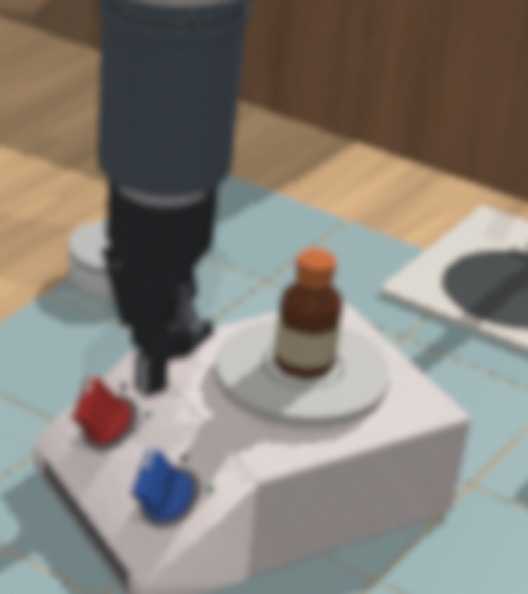

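The wrist view shows the fingertips at about (280,260), between the knobs and clear of both bars. I continue down.

Call:
carry_out --pt "0.6 -0.1 0" --pt "0 0 1.5" --pt "0 0 1.5" --pt "0 0 1" --pt "0 0 0" --spin '[0.4,0,0,0,0]'

```text
time: 13.8
tool_pos: [0.5341, 0.0783, 0.0972]
tcp_rot: [1.667, -2.66, -0.01]
contact_force: [-0.2, 0.0, -0.6]
grip_width: -0.005
```

```bash
python3 - <<'E'
from h import *
rep((.5298,.0778,.089),-115.8)
cv2.imwrite("pics/wrist9.png",camera("wrist")[:,:,::-1])
E
```

```text
t 13.8 pos [0.5341 0.0783 0.0972] toolx yaw -115.85 tilt 0.38 F [-0.2  0.  -0.6] w -0.005 q [ 0.43  0.32 -0.16 -0.01 -1.1  -0.88]
 slide cm (tool now) [0.24 0.36 0.82]
 spin deg (tool z) -0.1
```

View pics/wrist9.png

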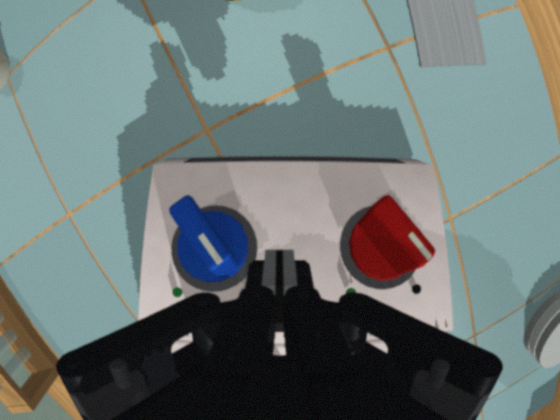

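Call:
carry_out --pt "0.3 0 0.5" --pt "0 0 0.3" --pt "0 -0.4 0" --pt "0 -0.3 0" --spin '[0,0,0,0]'

```text
time: 14.35
tool_pos: [0.5402, 0.0726, 0.09]
tcp_rot: [1.669, -2.662, -0.008]
contact_force: [-3.4, 1.8, 0.7]
grip_width: -0.003
```

```bash
cat >> h.py <<'E'
def sf():
    p=state()["tool_pos"];X=np.array([.4352,.9003]);Y=np.array([-.9003,.4352]);d=p[:2]-[.5666,.1722]
    print("stirrer frame mm: x",(d@X*1e3).round(1),"r from blue axis",(-(d@Y)*1e3-50).round(1),"z",(p[2]*1e3).round(1))
E
python3 - <<'E'
from h import *
rep();sf()
E
```

```text
t 14.35 pos [0.5402 0.0726 0.09  ] toolx yaw -115.83 tilt 0.31 F [-3.4  1.8  0.7] w -0.003 q [ 0.42  0.33 -0.15 -0.01 -1.08 -0.87]
stirrer frame mm: x -101.2 r from blue axis -30.4 z 90.0
```

Contact came at r = -30 mm with about 4 N, as computed. Now I push the bar.

Call:
carry_out --pt "0 -0.4 0" --pt "0 -0.4 0" --pt "0 -0.4 0" --spin '[0,0,0]'

```text
time: 14.72
tool_pos: [0.5411, 0.0718, 0.0897]
tcp_rot: [1.659, -2.653, -0.036]
contact_force: [-16.6, 9.2, 14.5]
grip_width: 0.001
```

```bash
python3 - <<'E'
from h import *
rep();sf()
cv2.imwrite("pics/wrist10.png",camera("wrist")[:,:,::-1])
E
```

```text
t 14.72 pos [0.5411 0.0718 0.0897] toolx yaw -115.96 tilt 1.48 F [-16.6   9.2  14.5] w 0.001 q [ 0.4   0.35 -0.13 -0.02 -1.11 -0.85]
stirrer frame mm: x -101.5 r from blue axis -29.3 z 89.7
```

View pics/wrist10.png

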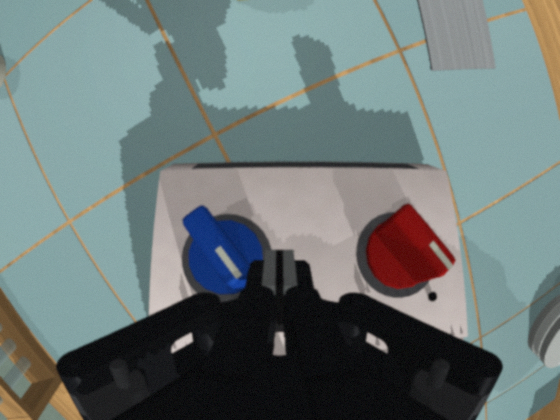

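The push jammed at 19 N horizontal and 15 N vertical. The bar's corner moves mainly up-panel at this angle, and the rubbery pad does not let it slide. I'll back off a little and follow the corner's arc instead: right, plus up the slope.

Call:
carry_out --pt "0 0.2 0" --pt "-0.3 -0.4 -0.2" --pt "-0.3 -0.4 -0.2" --spin '[0,0,0]'

```text
time: 15.15
tool_pos: [0.5441, 0.0745, 0.0921]
tcp_rot: [1.652, -2.645, -0.046]
contact_force: [-11.1, 2.8, 3.7]
grip_width: 0.0
```

```bash
python3 - <<'E'
from h import *
rep();sf()
cv2.imwrite("pics/wrist11.png",camera("wrist")[:,:,::-1])
E
```

```text
t 15.15 pos [0.5441 0.0745 0.0921] toolx yaw -116.01 tilt 2.13 F [-11.1   2.8   3.7] w 0.0 q [ 0.4   0.36 -0.1  -0.03 -1.14 -0.85]
stirrer frame mm: x -97.7 r from blue axis -27.8 z 92.1
```

View pics/wrist11.png

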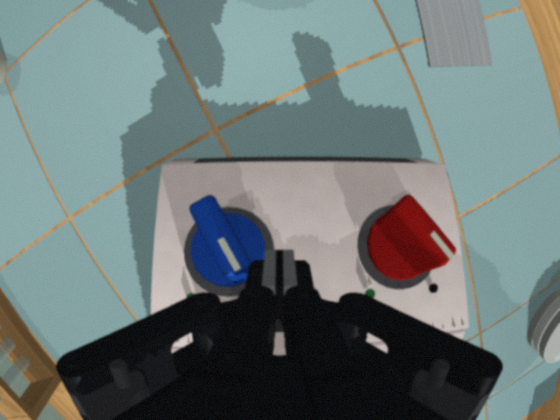

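The bar is turning: its white line is steeper, from (219,238) to (237,270). I continue.

Call:
carry_out --pt "-0.3 -0.5 -0.2" --pt "-0.3 -0.5 -0.2" --pt "-0.2 -0.5 -0.1" --spin '[0,0,0]'

```text
time: 15.58
tool_pos: [0.561, 0.075, 0.0965]
tcp_rot: [1.649, -2.642, -0.049]
contact_force: [0.5, 1.6, 0.4]
grip_width: 0.003
```

```bash
python3 - <<'E'
from h import *
rep();sf()
cv2.imwrite("pics/wrist12.png",camera("wrist")[:,:,::-1])
E
```

```text
t 15.57 pos [0.561  0.075  0.0965] toolx yaw -116.04 tilt 2.35 F [0.5 1.6 0.4] w 0.003 q [ 0.39  0.39 -0.05 -0.03 -1.17 -0.83]
stirrer frame mm: x -90.0 r from blue axis -12.7 z 96.5
```

View pics/wrist12.png

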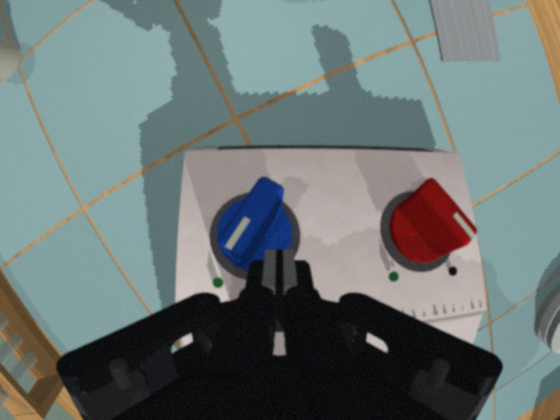

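The knob has snapped over: its white line at (238,233) points to the green dot at (218,282), and the force is near zero. I retreat left and up.

Call:
carry_out --pt "0 0.6 -0.5" --pt "0 0.3 -2" --pt "0 0 -4" --pt "0 0 -5" --pt "0 0 -5" --pt "4 0 -2" --pt "5 0 0" --pt "5 0 0" --pt "4 0 0" --pt "0 0 0" --spin '[0,0,0,0,0,0,0,0,0,0]'

```text
time: 16.88
tool_pos: [0.4787, -0.0895, 0.2929]
tcp_rot: [1.654, -2.647, -0.038]
contact_force: [-0.0, 0.2, 0.2]
grip_width: 0.004
```

```bash
python3 - <<'E'
from h import *
rep()
t=camera("top");s=camera("scene")
cv2.imwrite("pics/wrist13.png",camera("wrist")[:,:,::-1])
cv2.imwrite("pics/top13.png",t[:,:,::-1]);cv2.imwrite("pics/scene13.png",s[:,:,::-1])
cv2.imwrite("pics/scene13z.png",cv2.resize(s[100:240,260:410,::-1],None,fx=4,fy=4,interpolation=2))
E
```

```text
t 16.88 pos [ 0.4787 -0.0895  0.2929] toolx yaw -116.0 tilt 1.8 F [-0.   0.2  0.2] w 0.004 q [ 0.13  0.14  0.12 -0.01 -1.58 -0.58]
```

View pics/top13.png

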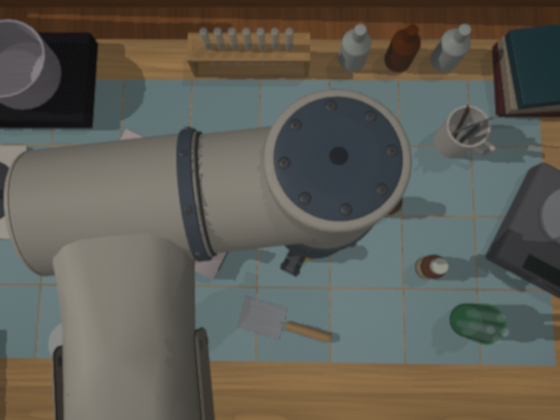

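View pics/scene13.png

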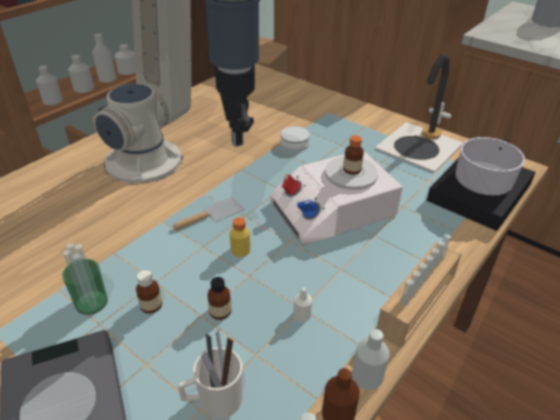

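View pics/scene13z.png

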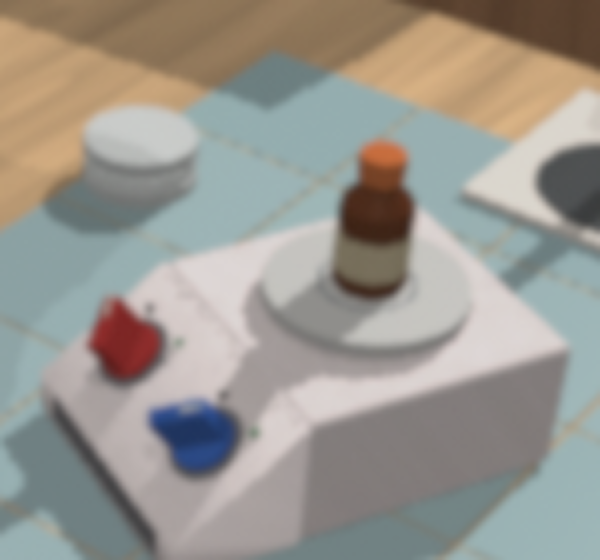

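```bash
python3 - <<'E'
from h import *
print("bottle",onz("scene",355.8,139.2,.209).round(4),"plate(scene)",onz("scene",351.8,170.6,.114).round(4))
a=cv2.imread("pics/scene0.png").astype(int);b=cv2.imread("pics/scene13.png").astype(int)
for n,(x0,y0,x1,y1) in {'white':(132,268,168,315),'black':(203,276,235,320),'red':(278,172,305,196)}.items():
    d=abs(a-b)[y0:y1,x0:x1];print(n,d.mean().round(2),d.max())
print(finish_job())
E
```

```text
bottle [0.5897 0.211  0.209 ] plate(scene) [0.5878 0.2136 0.114 ]
white 5.54 53
black 1.96 4
red 2.48 20
the job is handed in; nothing more can be done
None
```

```bash
python3 - <<'E'
import cv2,numpy as np
a=cv2.imread("pics/scene0.png");b=cv2.imread("pics/scene13.png")
for p in(a,b):
    m=cv2.inRange(p[262:292,130:165],(135,150,150),(255,255,255));h=cv2.cvtColor(p[262:292,130:165],cv2.COLOR_BGR2HSV);m&=(h[:,:,1]<45).astype(np.uint8)*255
    ys,xs=np.nonzero(m);print(xs.mean()+130,ys.mean()+262,len(xs))
d=abs(a.astype(int)-b)[268:315,132:168].max(2);print(np.argwhere(d>25).min(0)+[268,132],np.argwhere(d>25).max(0)+[268,132],(d>25).sum())
E
```

```text
147.12628487518356 271.5359765051395 681
146.7683923705722 272.64032697547685 734
[274 142] [295 167] 117
```

```bash
python3 - <<'E'
import cv2,numpy as np
for f,g,boxes in(("scene0","scene13",{'white':(136,270,161,312),'black':(206,278,233,318)}),("top0","top13",{'white':(414,252,452,280)})):
    a=cv2.imread(f"pics/{f}.png");b=cv2.imread(f"pics/{g}.png")
    for n,(x0,y0,x1,y1) in boxes.items():
        r=cv2.matchTemplate(b[y0-6:y1+6,x0-6:x1+6],a[y0:y1,x0:x1],cv2.TM_CCOEFF_NORMED);print(f,n,np.array(cv2.minMaxLoc(r)[3])-6,r.max().round(3))
E
```

```text
scene0 white [0 0] 0.986
scene0 black [0 0] 1.0
top0 white [0 0] 0.968
```

The orange-capped bottle is standing upright in the middle of the plate, and the blue stirring knob is switched on. I handed the job in at about 17 s of the 54 s allowed, with the arm clear of everything.

- **Bottle:** I gripped it by the body and lowered it until it touched the plate. I confirmed the contact with a single push that read 29 N upward and about 13 N sideways at the wrist. After release the scene camera put it about 3 mm from the plate centre, inside the ring.
- **Blue knob:** I turned it by pushing the pointer end of its bar with the closed fingers rather than gripping it. My first straight push jammed at about 19 N, so I followed the bar's arc instead. It then snapped over, and its pointer line was at the green dot.
- **Red knob:** it looked unchanged in the pictures and was never touched.
- **White and black bottles:** a raw image comparison showed a difference around the white bottle (up to 53 grey levels), which I put down to the moved bottle's shadow. I looked into this only after handing in: template matching then showed no shift for either bottle. The final top view is largely blocked by the arm, so the white bottle is confirmed from two cameras and the black one only from the scene camera.

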